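# Dropper bottles back in the bench rack by height

## Robot

A 6-joint arm with a two-finger parallel gripper is mounted at the origin on the work surface. World frame = base frame: x ahead of the robot, y to its left, z up, the work surface at z = 0. Lengths are in m, angles in rad, forces in N, time in s.
With the tool pointing down it reaches from about 0.425 to 0.95 m from the base axis. Payload 3.5 kg.
Tool frame: the origin (TCP) lies on the centre line of the jaws, within the pads' length; the fingertips stand tip_extent ahead of it and the grasp point (between the pads) lies 2 mm behind it (tip_extent is the distance from the TCP to the fingertips, in m); z points along the fingers, y is the direction in which the jaws open and shut (so a half turn about z gives the same grasp; the last joint's range is limited). The gripper opens to 85 mm and grips with 20 to 120 N. Pads are 22 mm wide; open, the fingers measure 114 mm over their backs; the gripper's body (76 mm by 85 mm) begins 54 mm behind the grasp point. The pads swing forward as they close: fully open they stand 13 mm farther back than shut.
Start: joints at [0.989, 0.286, 1.577, -0, 1.279, -0.15], TCP at [0.282, 0.613, 0.248] pointing down, gripper open.
Joint ranges: [-2.77, 2.77], [-0.9, 2.22], [0.21, 2.48], [-1.53, 4.67], [0.24, 2.81], [-2.84, 2.84]. Speed limits (rad/s): [2.79, 2.79, 3.14, 3.14, 3.14, 3.14].

## Interface

Orientations are given as a unit quaternion [x, y, z, w].
In Python, from plant import * gives the robot as it stands.
- The arm moves only by the shell command python3 -m crank 'ROWS' [FORCE]. ROWS is JSON, a list of rows, each a list of 7 numbers: the gripper's target within -1 to 1 (shut at 1, half-way at 0, fully open at -1), then the shift along the tool's x, y, z in cm, then the turn, a rotation vector about the tool's x, y, z in degrees. In form: [[fingers, tx, ty, tz, wx, wy, wz], ...]. A call has 1 to 5 rows; each row shifts and turns the commanded pose from where the row before left it, along the tool's axes as they then stand; what a row does not reach is not made up. A row lasts 1/10 s, in which the tool goes at most 50 mm and 8.59 degrees, less where a joint would pass 70% of its speed; a pose out of reach is approached as far as the arm can. A call is refused whole if a number of a shift passes 5 or a number of a turn 8.59, either way. A call with a gripper value outside its range is refused whole. The fingers move at their own pace and stop on an object; FORCE is the grip in N (left out, the last holds). Time passes only in rows, so rows that do not move let the fingers close. It gives the time, the measured TCP pose, the force and the opening at its end, in the units of the state.
- get_state(): the state, without advancing time (a new reading comes with each control period).
- read_camera(name): name is "side" or "top"; returns a dict with "color" (480x640x3 uint8, red, green, blue), "vfov" (degrees; the focal length in pixels is half the picture's height over the tangent of half this angle, whatever the lens; pixels are square), "cx", "cy" (the principal point, pixels), "distortion" ([k1, k2, p1, p2, k3] as OpenCV has them; the pictures are not rectified), "cam_to_world" (4x4, takes a point from camera to world coordinates). Camera axes: x right, y up, looking along -z (the intrinsics and any distortion apply to the point x, -y, -z); pixel columns grow to the right and rows downward; lengths in m; the calibration is good to about 2 mm. A picture is of the moment at which its call begins. There is no depth.
- sign_off(): hands the job in, once; it reports no verdict.
Trained networks look in the newest picture that a camera, given by its name, has taken for a name from the list of things; names that differ only in an ending like _2 or _b are one class to them, and where a whole thing is asked for, a point or a joint stands for the part that bears it (a point fixed in the world has none). Each returns a list of dicts, best first, with "p" (0 to 1); they miss things now and then, are a little off and sometimes report something else, mostly with a low value. They report only what shows in the picture. A call takes as long as a camera call.
- trace(thing, camera): "pixels" (480x640 bool, what is visible of it) and "location" ([column, row] in pixels, amid what is visible of it).
- place_of(thing, camera): "location" ([column, row] in pixels: a listed point, or the origin of a listed thing).
The state is a dict: "time": time; "qpos": joint angles; "dq": joint speeds; "joint_efforts": joint torques, N m; "eef_pos": TCP position; "tcp_rot": TCP orientation; "contact_force": force on the tool from outside, world axes, zero at the start; "wrist_torque": the same for the moment, N m; "opening": opening from 0.0 (shut) to 1.0 (fully open).
Only numpy, scipy, OpenCV 4.12 (cv2) and the standard library are available. Lean on these libraries where they do the work, as an engineer would, in place of code of your own. Each camera call takes 0.05 s, during which the arm holds its last target.

## Task

Put the four amber dropper bottles back in the plywood rack, one standing in each bay, in order of height: the shortest in the bay nearest the half-built drone, rising to the tallest at the far end, so that nothing tall stands in the way of the work. Do not tip any bottle over, and leave the drone where it is.

Things in the scene. Friction and masses are not known exactly. Their poses are not given: they have to be found in the camera images.
- bottle_a: the shortest of four closed amber dropper bottles of one pattern (plain paper band, black screw cap with a tapered top), 64 mm tall to the tip of its cap; straight round body 26 mm in diameter up to 40 mm, then a shoulder and a ridged cap 16 mm in diameter from 49 to 60 mm; about 30 g; stands upright loose on the desk. Origin: centre of its underside; z up along the bottle.
- bottle_b: the second shortest of four closed amber dropper bottles of one pattern (plain paper band, black screw cap with a tapered top), 84 mm tall to the tip of its cap; straight round body 32 mm in diameter up to 52 mm, then a shoulder and a ridged cap 19 mm in diameter from 64 to 78 mm; about 50 g; stands upright loose on the desk. Origin: centre of its underside; z up along the bottle.
- bottle_c: the second tallest of four closed amber dropper bottles of one pattern (plain paper band, black screw cap with a tapered top), 104 mm tall to the tip of its cap; straight round body 38 mm in diameter up to 64 mm, then a shoulder and a ridged cap 23 mm in diameter from 79 to 97 mm; about 90 g; stands upright loose on the desk. Origin: centre of its underside; z up along the bottle.
- bottle_d: the tallest of four closed amber dropper bottles of one pattern (plain paper band, black screw cap with a tapered top), 124 mm tall to the tip of its cap; straight round body 44 mm in diameter up to 77 mm, then a shoulder and a ridged cap 26 mm in diameter from 94 to 115 mm; about 150 g; stands upright loose on the desk. Origin: centre of its underside; z up along the bottle.
- rack: low plywood bottle rack fixed to the desk: four square bays in one row along its y axis, each 60 by 60 mm inside, 64 mm apart centre to centre; 68 mm (x) by 260 mm (y) outside; lips and dividers 4 mm thick, their top 12 mm above the desk, the two end plates 22 mm; bay floor (rubber pad) 6 mm above the desk. Origin: centre of its underside; y along the row, x across it, z up.
- bay_1: the dark rubber floor pad (58 mm square) of the rack bay at the +y end of the rack. Origin: centre of the pad's top, where a bottle's underside comes to rest; axes parallel to the rack's.
- bay_2: the dark rubber floor pad (58 mm square) of the rack bay next after bay 1. Origin: centre of the pad's top, where a bottle's underside comes to rest; axes parallel to the rack's.
- bay_3: the dark rubber floor pad (58 mm square) of the rack bay next after bay 2. Origin: centre of the pad's top, where a bottle's underside comes to rest; axes parallel to the rack's.
- bay_4: the dark rubber floor pad (58 mm square) of the rack bay at the -y end of the rack. Origin: centre of the pad's top, where a bottle's underside comes to rest; axes parallel to the rack's.
- drone: the half-built racing quadcopter, propellers off, loose on the desk just beyond one end of the rack (either end): black X frame about 190 mm square over its four round motors, 42 mm high, 0.4 kg, a narrow flat deck along its middle. Origin: its middle, on the desk; x to its tail, z up. A multimeter lies beyond the other end of the rack.

How it is judged:
By the outcome, as a careful person would: the job done as asked, in the order asked, and still so for the second after the job is handed in, with the robot touching nothing.
It also fails if it takes over 120 s, if anything falls off the work surface, if the arm or the gripper's body presses on something with over 40 N, if the wrist force passes 120 N, or if a joint passes its speed limit or range.

## Working session

There is one attempt and no reset: what is moved stays moved. The work goes in short steps, Python scripts to look and compute and a shell command to move; the robot and the scene stay as the last step left them, time stands still between calls to the robot, and variables do not carry over. Pictures are saved under pics/ and viewed, and the job is handed in when it is done.

```bash
mkdir -p pics; ls; python3 - <<'E'
from plant import *
import cv2
s=get_state()
print(s)
for n in ("top","side"):
    c=read_camera(n); cv2.imwrite(f"pics/{n}0.png",c["color"][:,:,::-1])
    print(n,c["vfov"],c["cx"],c["cy"],c["distortion"],c["cam_to_world"])
E
```

```text
pics
{'time': 0.0, 'qpos': array([ 9.88989641e-01,  2.87174216e-01,  1.57820334e+00, -1.95112703e-05,
        1.27860097e+00, -1.49977826e-01]), 'dq': array([ 2.67038697e-03, -6.63590516e-05, -3.34692606e-04,  6.48686454e-04,
       -8.19815637e-04, -1.01831037e-04]), 'joint_efforts': array([-1.15980779e-04, -4.05969644e+01, -2.92630613e+01, -1.65320612e-04,
        5.71869925e-03, -5.66569810e-06]), 'eef_pos': array([0.28212328, 0.61252146, 0.24692717]), 'tcp_rot': array([ 2.14237807e-01,  9.76780804e-01, -1.11730843e-03, -4.18090308e-04]), 'contact_force': array([-0.76979126, -0.35556859, -0.3921853 ]), 'wrist_torque': array([-0.0186016 , -0.02683939, -0.01038813]), 'opening': 0.9977166388430905}
top 47.4489458578374 326.40248322482927 241.4934423752771 [-0.11598324  0.          0.          0.          0.        ] [[ 0.00405044  0.98568674 -0.16853857  0.37540662]
 [-0.99993969  0.00571282  0.0093798  -0.00410883]
 [ 0.01020837  0.16849041  0.98565043  1.03589139]
 [ 0.          0.          0.          1.        ]]
side 55.61680637425876 319.18143143795635 252.8490892611 [0.01257339 0.         0.         0.         0.        ] [[ 0.96847851  0.14293903 -0.20400446  0.34328195]
 [-0.24804059  0.47803306 -0.84259139 -0.83521864]
 [-0.02291832  0.86663304  0.49841943  0.54948572]
 [ 0.          0.          0.          1.        ]]
```

View pics/top0.png

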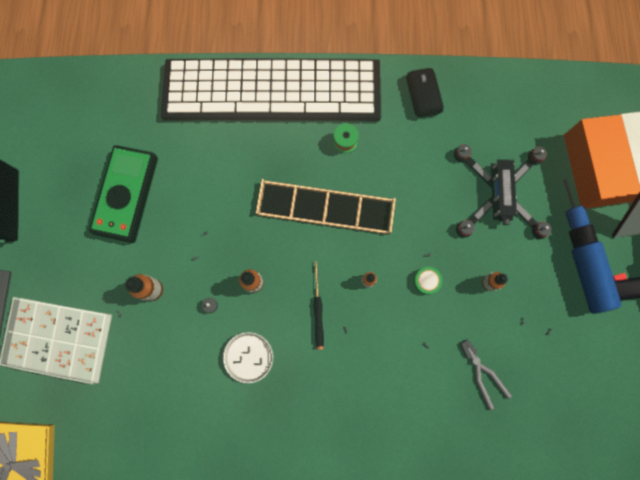

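View pics/side0.png

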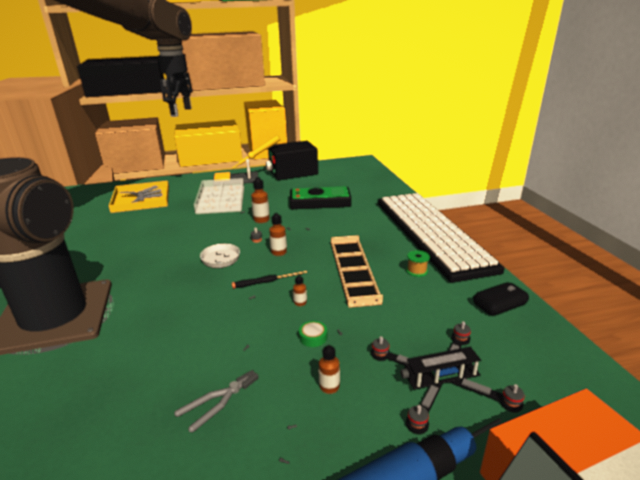

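```bash
cat > h.py <<'E'
from plant import *
import cv2, numpy as np
def cam(n):
    c=read_camera(n); f=240/np.tan(np.radians(c["vfov"])/2)
    c["K"]=np.array([[f,0,c["cx"]],[0,f,c["cy"]],[0,0,1.]]); c["D"]=np.array(c["distortion"]); return c
def proj(c,P):
    M=np.linalg.inv(np.array(c["cam_to_world"])); P=np.atleast_2d(P)
    Q=(P@M[:3,:3].T+M[:3,3])*[1,-1,-1]
    return cv2.projectPoints(Q,np.zeros(3),np.zeros(3),c["K"],c["D"])[0][:,0]
def ray(c,uv):
    u=cv2.undistortPoints(np.array(uv,float).reshape(-1,1,2),c["K"],c["D"])[:,0]
    d=np.c_[u[:,0],-u[:,1],-np.ones(len(u))]; T=np.array(c["cam_to_world"])
    return T[:3,3], d@T[:3,:3].T
def atz(c,uv,z):
    o,d=ray(c,uv); return o+d*((z-o[2])/d[:,2])[:,None]
E
python3 - <<'E'
from h import *
np.set_printoptions(precision=4,suppress=True)
for n in("top","side"):
    c=cam(n)
    for t in("bottle_a","bottle_b","bottle_c","bottle_d"):
        r=place_of(t,n)
        for q in r[:6]: print(n,t,round(q["p"],2),np.round(q["location"],1),atz(c,q["location"],0)[0])
    for t in("rack","bay_1","drone"):
        for q in place_of(t,n)[:6]: print(n,t,round(q["p"],2),np.round(q["location"],1),atz(c,q["location"],.006 if t=="bay_1" else 0)[0])
    for q in trace("bottle_a",n)[:6]:
        ys,xs=np.nonzero(q["pixels"]); print("mask",n,round(q["p"],2),xs.min(),xs.max(),ys.min(),ys.max())
    for q in trace("bay_1",n)[:6]:
        ys,xs=np.nonzero(q["pixels"]); print("bay",n,round(q["p"],2),q["location"],atz(c,[xs.mean(),ys.mean()],.006)[0])
E
```

```text
top bottle_a 0.78 [487.4 278.8] [ 0.4813 -0.3248  0.    ]
top bottle_a 0.78 [151.3 290.8] [0.4549 0.3208 0.    ]
top bottle_a 0.75 [251.8 284.2] [0.4693 0.1276 0.    ]
top bottle_a 0.57 [367.6 282.6] [ 0.4736 -0.0927  0.    ]
top bottle_b 0.78 [487.4 278.8] [ 0.4813 -0.3248  0.    ]
top bottle_b 0.78 [151.3 290.8] [0.4549 0.3208 0.    ]
top bottle_b 0.75 [251.8 284.2] [0.4693 0.1276 0.    ]
top bottle_b 0.57 [367.6 282.6] [ 0.4736 -0.0927  0.    ]
top bottle_c 0.78 [487.4 278.8] [ 0.4813 -0.3248  0.    ]
top bottle_c 0.78 [151.3 290.8] [0.4549 0.3208 0.    ]
top bottle_c 0.75 [251.8 284.2] [0.4693 0.1276 0.    ]
top bottle_c 0.57 [367.6 282.6] [ 0.4736 -0.0927  0.    ]
top bottle_d 0.78 [487.4 278.8] [ 0.4813 -0.3248  0.    ]
top bottle_d 0.78 [151.3 290.8] [0.4549 0.3208 0.    ]
top bottle_d 0.75 [251.8 284.2] [0.4693 0.1276 0.    ]
top bottle_d 0.57 [367.6 282.6] [ 0.4736 -0.0927  0.    ]
top rack 0.64 [324.9 206.2] [ 0.6222 -0.0108  0.    ]
top bay_1 0.86 [344.2 208.1] [ 0.6173 -0.0481  0.006 ]
top bay_1 0.83 [377.7 215. ] [ 0.6041 -0.1129  0.006 ]
top bay_1 0.66 [276.2 204.5] [0.
[... 1312 characters left out ...]
 252.5] [0.4825 0.1211 0.    ]
side bottle_d 0.58 [299.8 305.1] [ 0.478  -0.1004  0.    ]
side rack 0.82 [353.4 269.2] [ 0.6243 -0.0008  0.    ]
side bay_1 0.78 [347.1 263. ] [0.6157 0.0198 0.006 ]
side bay_1 0.78 [352.8 279.2] [ 0.6072 -0.0485  0.006 ]
side bay_1 0.76 [346.  248.9] [0.6329 0.0835 0.006 ]
side bay_1 0.51 [362.1 292.6] [ 0.61  -0.102  0.006]
side drone 0.95 [439.6 378.7] [ 0.6539 -0.3586  0.    ]
mask side 0.9 269 286 212 255
mask side 0.81 319 338 344 394
mask side 0.64 253 269 178 221
mask side 0.54 294 307 276 304
bay side 0.91 [354.0, 278.3] [ 0.6182 -0.0372  0.006 ]
bay side 0.84 [363.0, 291.5] [ 0.6124 -0.0949  0.006 ]
bay side 0.51 [348.9, 246.2] [0.6374 0.0911 0.006 ]
```

```bash
python3 - <<'E'
import cv2
t=cv2.imread("pics/top0.png");s=cv2.imread("pics/side0.png")
cv2.imwrite("pics/t1.png",cv2.resize(t[170:310,240:400],None,fx=5,fy=4.2,interpolation=3)[:600])
cv2.imwrite("pics/s1.png",cv2.resize(s[170:400,230:400],None,fx=2.6,fy=2.6,interpolation=3))
E
cat > fit.py <<'E'
from h import *
from scipy.optimize import minimize
S={'a':(.064,.026,.040,.016,.049,.060),'b':(.084,.032,.052,.019,.064,.078),'c':(.104,.038,.064,.023,.079,.097),'d':(.124,.044,.077,.026,.094,.115)}
def sil(c,k,x,y,z0=0):
    h,d,hb,dc,c0,c1=S[k]; a=np.linspace(0,2*np.pi,32)
    im=np.zeros((480*4,640*4),np.uint8)
    def hull(parts):
        P=np.vstack([np.c_[x+r*np.cos(a),y+r*np.sin(a),np.full(32,z0+z)] for r,z in parts])
        cv2.fillConvexPoly(im,cv2.convexHull(np.round((proj(c,P)+.5)*4-.5).astype(np.int32)),255)
    hull([(d/2,0),(d/2,hb)]);hull([(d/2,hb),(dc/2,c0)]);hull([(dc/2,c0),(dc/2,c1),(dc/3.5,h)])
    return cv2.resize(im,(640,480),interpolation=cv2.INTER_AREA)/255.
def seg(c):
    h=cv2.cvtColor(c["color"],cv2.COLOR_RGB2HSV).astype(int)
    green=(h[...,0]>55)&(h[...,0]<100)&(h[...,1]>90)&(h[...,2]>38)
    return ~green
def fit(k,x,y,C,z0=0):
    G={n:seg(C[n]) for n in C}
    def cost(p):
        t=0
        for n in C:
            m=sil(C[n],k,p[0],p[1],z0); ys,xs=np.nonzero(m>0)
            if len(xs)==0: return 9
            A,B=max(ys.min()-5,0),ys.max()+6; L,R=max(xs.min()-5,0),xs.max()+6
            mm=m[A:B,L:R];g=G[n][A:B,L:R]
            t+=np.abs(mm-g).sum()/m.sum()
        return t
    r=minimize(cost,[x,y],method="Nelder-Mead",options=dict(initial_simplex=[[x,y],[x+.01,y],[x,y+.01]],xatol=2e-4,fatol=1e-4))
    return r.x,r.fun
E
python3 - <<'E'
from fit import *
C={n:cam(n) for n in("top","side")}
for n in C: cv2.imwrite(f"pics/seg_{n}.png",seg(C[n])*255)
for (x,y) in((.474,-.096),(.47,.125),(.465,.33),(.4805,-.326)):
    print(x,y)
    for k in S: 
        p,f=fit(k,x,y,C); print("  ",k,p.round(4),round(f,3))
E
```

```text
0.474 -0.096
   a [ 0.479  -0.0941] 0.638
   b [ 0.4793 -0.0935] 0.554
   c [ 0.48   -0.0904] 0.947
   d [ 0.485  -0.0928] 1.243
0.47 0.125
   a [0.4819 0.1214] 2.267
   b [0.4755 0.1216] 1.246
   c [0.4736 0.1235] 0.448
   d [0.4728 0.1236] 0.689
0.465 0.33
   a [0.4757 0.3504] 2.842
   b [0.4675 0.3311] 2.013
   c [0.457  0.3169] 1.14
   d [0.4581 0.3192] 0.607
0.4805 -0.326
   a [ 0.4759 -0.3316] 1.327
   b [ 0.4755 -0.3277] 0.261
   c [ 0.4756 -0.3296] 0.618
   d [ 0.474  -0.3227] 0.992[ WARN:0@6.565] global loadsave.cpp:1063 imwrite_ Unsupported depth image for selected encoder is fallbacked to CV_8U.
```

View pics/t1.png

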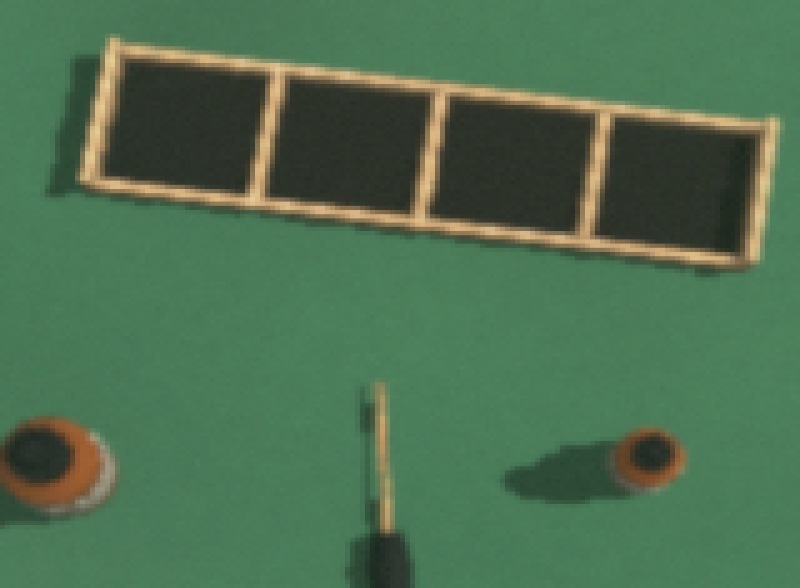

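View pics/s1.png

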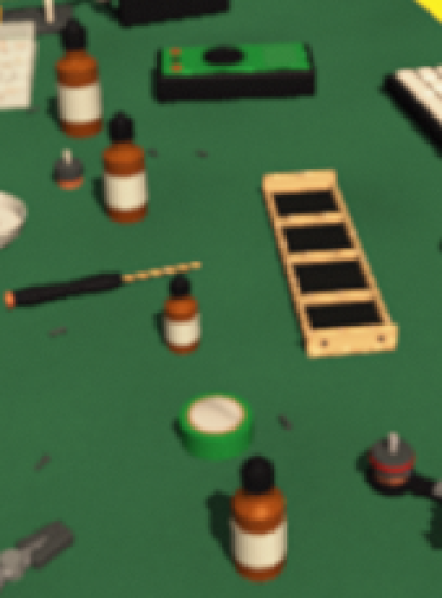

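```bash
cat > rack.py <<'E'
from fit import *
def rmask(c,p):
    x,y,t=p; R=np.array([[np.cos(t),-np.sin(t)],[np.sin(t),np.cos(t)]])
    im=np.zeros((1920,2560),np.uint8)
    def poly(pts,v):
        pts=np.array(pts,float); P=np.c_[pts[:,:2]@R.T+[x,y],pts[:,2]]
        cv2.fillConvexPoly(im,cv2.convexHull(np.round((proj(c,P)+.5)*4-.5).astype(np.int32)),v)
    def box(x0,x1,y0,y1,z0,z1,v): poly([(a,b,d) for a in(x0,x1) for b in(y0,y1) for d in(z0,z1)],v)
    box(-.034,.034,-.13,.13,0,.012,255)
    for i in(-1.5,-.5,.5,1.5):
        b=i*.064; o=np.zeros_like(im)
        def q(z):
            m=np.zeros_like(im); pts=np.array([(-.03,b-.03,z),(.03,b-.03,z),(.03,b+.03,z),(-.03,b+.03,z)])
            P=np.c_[pts[:,:2]@R.T+[x,y],pts[:,2]]
            cv2.fillConvexPoly(m,np.round((proj(c,P)+.5)*4-.5).astype(np.int32),255); return m
        im[(q(.012)>0)&(q(.006)>0)]=0
    for e in(-1,1): box(-.034,.034,min(e*.126,e*.13),max(e*.126,e*.13),0,.022,255)
    return cv2.resize(im,(640,480),interpolation=cv2.INTER_AREA)/255.
def rseg(c):
    i=c["color"].astype(float); return np.clip((i[...,0]-i[...,1]+5)/40,0,1)*(i[...,0]>70)
def rfit(C,p0):
    G={n:rseg(C[n]) for n in C}
    def cost(p):
        t=0
        for n in C:
            m=rmask(C[n],p); M=cv2.dilate((m>0).astype(np.uint8),np.ones((13,13)))>0
            t+=np.abs(m-G[n])[M].sum()/m.sum()
        return t
    best=None
    p=p0
    for s in(.012,.004):
        r=minimize(cost,p,method="Nelder-Mead",options=dict(initial_simplex=[p,np.add(p,[s,0,0]),np.add(p,[0,s,0]),np.add(p,[0,0,s*6])],xatol=1e-4,fatol=1e-4)); p=r.x
    return r.x,r.fun
E
python3 - <<'E'
from rack import *
C={n:cam(n) for n in("top","side")}
print(rfit({"top":C["top"]},[.62,-.01,.1]),rfit({"side":C["side"]},[.62,-.01,.1]))
p,f=rfit(C,[.62,-.01,.1]); print(p,f)
for i in range(4):
    b=(1.5-i)*.064; print("bay",i+1,p[0]-np.sin(p[2])*b,p[1]+np.cos(p[2])*b)
F=dict(a=(.479,-.0941),b=(.4755,-.3277),c=(.4736,.1235),d=(.4581,.3192))
for k,v in F.items():
    for n in C: print(k,n,fit(k,*v,{n:C[n]}))
for n in C:
    o=C[n]["color"][:,:,::-1].copy(); o=cv2.resize(o,None,fx=3,fy=3,interpolation=2)
    ms=[rmask(C[n],p)]+[sil(C[n],k,*v) for k,v in F.items()]
    for m in ms:
        cs,_=cv2.findContours((cv2.resize(m,None,fx=3,fy=3)>.5).astype(np.uint8),cv2.RETR_LIST,2); cv2.drawContours(o,cs,-1,(255,0,255),1)
    if n=="top": cv2.imwrite("pics/o_top.png",cv2.resize(o[480:960,300:1560],(800,305))); cv2.imwrite("pics/o_top2.png",np.hstack([o[780:930,360:510],o[780:930,690:840],o[780:930,1050:1200],o[780:930,1430:1580]]))
    else: cv2.imwrite("pics/o_side.png",o[510:1200,720:1200][:600])
E
```

```text
(array([ 0.63450579, -0.01277337,  0.00413134]), np.float64(1.0641666666666667)) (array([ 0.62218704, -0.00895507, -0.14182686]), np.float64(0.26966049288540367))
[ 0.6203411  -0.01214593 -0.14154323] 0.778886710909433
bay 1 0.6338839229101157 0.0828940159790193
bay 2 0.6248553737476242 0.019534049911947626
bay 3 0.6158268245851327 -0.043825916155124045
bay 4 0.6067982754226412 -0.10718588222219572
a top (array([ 0.47800425, -0.09314692]), np.float64(0.22208523077534947))
a side (array([ 0.48019364, -0.09258185]), np.float64(0.39330410609706523))
b top (array([ 0.4738877 , -0.32757176]), np.float64(0.12776949826130155))
b side (array([ 0.47707755, -0.32747323]), np.float64(0.09914489374935677))
c top (array([0.47221572, 0.12504419]), np.float64(0.1683401736317252))
c side (array([0.47356727, 0.12304266]), np.float64(0.2642928657613021))
d top (array([0.45762664, 0.31914601]), np.float64(0.1984715371218976))
d side (array([0.45925642, 0.31792127]), np.float64(0.370676070241373))
```

```bash
ls pics
```

```text
o_side.png
o_top.png
o_top2.png
s1.png
seg_side.png
seg_top.png
side0.png
t1.png
top0.png
```

View pics/o_top.png

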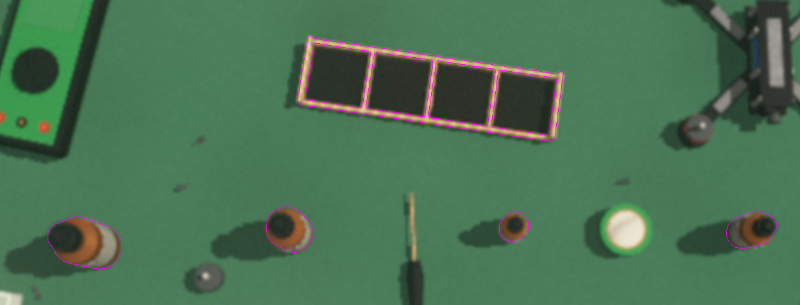

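View pics/o_top2.png

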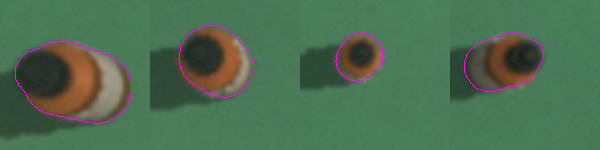

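View pics/o_side.png

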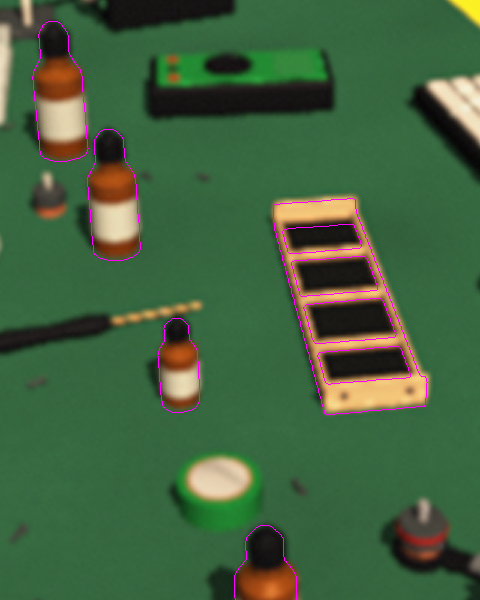

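```bash
python3 - <<'E'
import plant
print([n for n in dir(plant) if not n.startswith('__')], getattr(plant,'tip_extent',None))
E
cat > to.py <<'E'
# usage: to.py x y z : shift (cm, tool axes) and turn to reach, jaw angle -8.1deg
import sys
from h import *
from scipy.spatial.transform import Rotation as R
s=get_state(); r=R.from_quat(s["tcp_rot"])
d=np.array([float(v) for v in sys.argv[1:4]])-s["eef_pos"]
t=np.radians(-8.1); y=np.array([np.cos(t),np.sin(t),0]); z=np.array([0,0,-1.]); x=np.cross(y,z)
G=R.from_matrix(np.c_[x,y,z])
np.set_printoptions(precision=2,suppress=True)
print("t",round(s["time"],2),"pos",s["eef_pos"].round(4),"open",round(s["opening"],3),"F",s["contact_force"])
print("shift now-axes cm",r.inv().apply(d)*100,"in goal axes",G.inv().apply(d)*100,"turn deg",np.degrees((r.inv()*G).as_rotvec()))
E
python3 to.py .479 -.094 .25
python3 -m crank '[[-1,0,0,0,0,0,8.2],[-1,0,0,0,0,0,8.2],[-1,0,0,0,0,0,8.2],[-1,0,0,0,0,0,8.2],[-1,0,0,0,0,0,8.2]]' 30
python3 -m crank '[[-1,0,0,0,0,0,8.2],[-1,0,0,0,0,0,8.2],[-1,0,0,0,0,0,8.2],[-1,0,0,0,0,0,8.2],[-1,0,0,0,0,0,0]]'
python3 to.py .479 -.094 .25
```

```text
['Unreachable', 'get_state', 'place_of', 'read_camera', 'sign_off', 'tip_extent', 'trace'] 0.017
t 1.3 pos [0.28 0.61 0.25] open 1.001 F [ 0.85 -0.34 -0.49]
shift now-axes cm [-47.44 -55.99  -0.17] in goal axes [-67.23  29.42  -0.17] turn deg [-0.    0.   73.36]
time: 1.8
eef_pos: [0.2825, 0.6131, 0.2483]
tcp_rot: [0.545, 0.838, 0.0, -0.0]
contact_force: [-0.2, -0.5, -0.1]
opening: 1.001
time: 2.3
eef_pos: [0.2825, 0.6131, 0.2483]
tcp_rot: [0.758, 0.653, 0.0, -0.0]
contact_force: [0.2, 0.6, -0.2]
opening: 1.001
t 2.3 pos [0.28 0.61 0.25] open 1.001 F [ 0.17  0.56 -0.24]
shift now-axes cm [-67.01  29.92  -0.17] in goal axes [-67.23  29.42  -0.17] turn deg [ 0.   -0.   -0.43]
```

```bash

python3 -m crank '[[-1,-4.48,1.96,0,0,0,-0.4],[-1,-4.48,1.96,0,0,0,0],[-1,-4.48,1.96,0,0,0,0],[-1,-4.48,1.96,0,0,0,0],[-1,-4.48,1.96,0,0,0,0]]'
python3 -m crank '[[-1,-4.48,1.96,0,0,0,0],[-1,-4.48,1.96,0,0,0,0],[-1,-4.48,1.96,0,0,0,0],[-1,-4.48,1.96,0,0,0,0],[-1,-4.48,1.96,0,0,0,0]]'
python3 -m crank '[[-1,-4.48,1.96,0,0,0,0],[-1,-4.48,1.96,0,0,0,0],[-1,-4.48,1.96,0,0,0,0],[-1,-4.48,1.96,0,0,0,0],[-1,-4.48,1.96,0,0,0,0]]'
python3 to.py .479 -.0935 .028
```

```text
time: 2.8
eef_pos: [0.3476, 0.3756, 0.2485]
tcp_rot: [0.754, 0.657, 0.0, 0.0]
contact_force: [0.6, 0.2, 1.6]
opening: 1.0
time: 3.3
eef_pos: [0.4129, 0.1399, 0.2488]
tcp_rot: [0.754, 0.657, 0.001, 0.0]
contact_force: [0.1, 0.0, 0.8]
opening: 0.999
time: 3.8
eef_pos: [0.4782, -0.0961, 0.2488]
tcp_rot: [0.755, 0.656, 0.0, 0.001]
contact_force: [1.2, 1.6, 0.5]
opening: 1.001
t 3.8 pos [ 0.48 -0.1   0.25] open 1.001 F [1.23 1.58 0.55]
shift now-axes cm [ 0.27  0.02 22.08] in goal axes [ 0.26  0.04 22.08] turn deg [0.07 0.01 0.13]
```

```bash

python3 -m crank '[[-1,0.25,0,4.5,0,0,0],[-1,0,0,4.5,0,0,0],[-1,0,0,4.5,0,0,0],[-1,0,0,4.5,0,0,0],[-1,0,0,2,0,0,0]]'
python3 -m crank '[[-1,0,0,1.9,0,0,0],[-1,0,0,0,0,0,0]]'
python3 to.py .479 -.0935 .030
python3 - <<'E'
from h import *
c=cam("side");cv2.imwrite("pics/s2.png",cv2.resize(c["color"][180:380,200:400,::-1],None,fx=3,fy=3))
E
```

```text
time: 4.3
eef_pos: [0.4755, -0.0904, 0.0442]
tcp_rot: [0.754, 0.656, -0.002, -0.003]
contact_force: [0.6, 1.4, 0.2]
opening: 1.001
time: 4.5
eef_pos: [0.4762, -0.0906, 0.0267]
tcp_rot: [0.755, 0.656, -0.001, -0.003]
contact_force: [0.1, 0.5, 0.2]
opening: 0.997
t 4.5 pos [ 0.48 -0.09  0.03] open 0.997 F [0.09 0.51 0.24]
shift now-axes cm [-0.25  0.32 -0.33] in goal axes [-0.25  0.32 -0.33] turn deg [-0.35 -0.09  0.11]
```

View pics/s2.png

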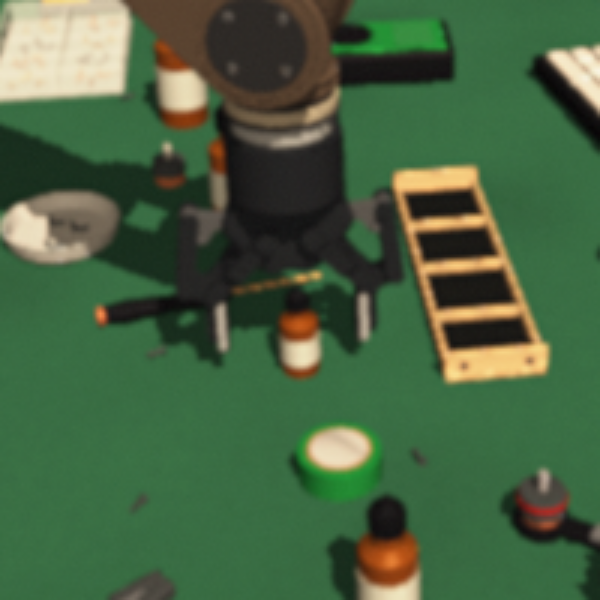

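```bash

python3 -m crank '[[-1,-0.25,0.32,-0.35,-0.35,0,0],[-1,0,0,0,0,0,0],[-1,0,0,0,0,0,0]]'
python3 to.py .479 -.0935 .030
```

```text
time: 4.85
eef_pos: [0.4824, -0.0949, 0.0345]
tcp_rot: [0.755, 0.655, 0.003, 0.004]
contact_force: [-0.2, -0.1, 0.5]
opening: 0.999
t 4.85 pos [ 0.48 -0.09  0.03] open 0.999 F [-0.25 -0.12  0.46]
shift now-axes cm [ 0.09 -0.36  0.45] in goal axes [ 0.09 -0.36  0.45] turn deg [ 0.54  0.05 -0.02]
```

```bash

python3 -m crank '[[-1,0,0,0,0,0,0],[-1,0,0,0,0,0,0],[-1,0,0,0,0,0,0]]'
python3 to.py .479 -.0935 .030
```

```text
time: 5.15
eef_pos: [0.4812, -0.0943, 0.033]
tcp_rot: [0.755, 0.655, 0.002, 0.002]
contact_force: [-0.1, 0.1, -0.2]
opening: 1.005
t 5.15 pos [ 0.48 -0.09  0.03] open 1.005 F [-0.06  0.11 -0.22]
shift now-axes cm [ 0.05 -0.23  0.29] in goal axes [ 0.05 -0.23  0.3 ] turn deg [ 0.36  0.   -0.03]
```

```bash

python3 -m crank '[[-1,0,-0.1,0.1,0.2,0,0],[-1,0,0,0,0,0,0],[-1,0,0,0,0,0,0],[-1,0,0,0,0,0,0],[-1,0,0,0,0,0,0]]'
python3 to.py .479 -.0935 .030
```

```text
time: 5.65
eef_pos: [0.4802, -0.0942, 0.0318]
tcp_rot: [0.755, 0.655, 0.001, 0.001]
contact_force: [0.8, -0.1, -0.3]
opening: 1.0
t 5.65 pos [ 0.48 -0.09  0.03] open 1.0 F [ 0.76 -0.08 -0.32]
shift now-axes cm [ 0.05 -0.13  0.18] in goal axes [ 0.05 -0.13  0.18] turn deg [ 0.15  0.   -0.04]
```

```bash

python3 -m crank '[[0,0,0,0,0,0,0],[0,0,0,0,0,0,0],[0.3,0,0,0,0,0,0],[0.5,0,0,0,0,0,0],[0.7,0,0,0,0,0,0]]' 25
python3 -m crank '[[1,0,0,0,0,0,0],[1,0,0,0,0,0,0],[1,0,0,0,0,0,0]]' 25
python3 to.py .607 -.107 .085
```

```text
time: 6.15
eef_pos: [0.4803, -0.0943, 0.032]
tcp_rot: [0.756, 0.655, 0.001, 0.001]
contact_force: [0.2, 0.1, -0.6]
opening: 0.293
time: 6.45
eef_pos: [0.4803, -0.0943, 0.0319]
tcp_rot: [0.756, 0.655, 0.001, 0.001]
contact_force: [0.3, 0.3, 0.9]
opening: 0.295
t 6.45 pos [ 0.48 -0.09  0.03] open 0.295 F [0.26 0.27 0.86]
shift now-axes cm [ 0.54 12.73 -5.27] in goal axes [ 0.53 12.72 -5.31] turn deg [ 0.17  0.01 -0.04]
```

```bash

python3 -m crank '[[1,0,0,-2,0,0,0],[1,0,0,-3,0,0,0],[1,0.2,3,-0.3,0,0,0],[1,0.2,4,0,0,0,0],[1,0.15,4,0,0,0,0]]'
python3 -m crank '[[1,0,1.7,0,0,0,0],[1,0,0,0,0,0,0],[1,0,0,0,0,0,0],[1,0,0,0,0,0,0]]'
python3 to.py .607 -.107 .0385
python3 - <<'E'
from h import *
c=cam("side");cv2.imwrite("pics/s3.png",cv2.resize(c["color"][180:380,250:450,::-1],None,fx=3,fy=3))
E
```

```text
time: 6.95
eef_pos: [0.5908, -0.1043, 0.0855]
tcp_rot: [0.756, 0.655, 0.001, 0.001]
contact_force: [-0.3, 0.4, 0.7]
opening: 0.293
time: 7.35
eef_pos: [0.605, -0.1063, 0.0843]
tcp_rot: [0.756, 0.655, 0.0, -0.0]
contact_force: [-0.6, 0.7, -0.4]
opening: 0.29
t 7.35 pos [ 0.6  -0.11  0.08] open 0.29 F [-0.56  0.73 -0.39]
shift now-axes cm [-0.04  0.21  4.58] in goal axes [-0.04  0.21  4.58] turn deg [ 0.02 -0.02 -0.04]
```

View pics/s3.png

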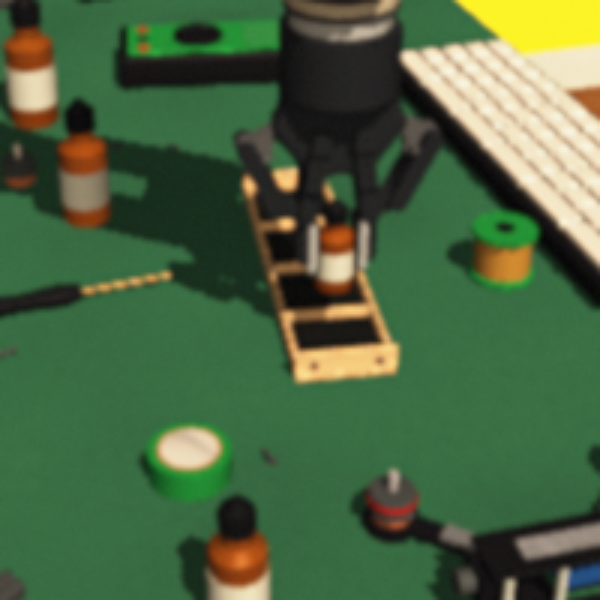

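```bash

python3 -m crank '[[1,0,0.1,1.5,0,0,0],[1,0,0,1.3,0,0,0],[1,0,0,0.9,0,0,0],[1,0,0,0.5,0,0,0],[1,0,0,0.2,0,0,0]]'
python3 -m crank '[[1,0,0,0.1,0,0,0],[1,0,0,0,0,0,0],[1,0,0,0,0,0,0]]'
python3 to.py .607 -.107 .0385
```

```text
time: 7.9
eef_pos: [0.607, -0.1067, 0.0398]
tcp_rot: [0.756, 0.655, 0.0, 0.0]
contact_force: [0.5, 0.9, -0.0]
opening: 0.293
time: 8.2
eef_pos: [0.6081, -0.107, 0.0407]
tcp_rot: [0.756, 0.655, 0.001, 0.001]
contact_force: [-0.2, -0.3, -0.3]
opening: 0.29
t 8.2 pos [ 0.61 -0.11  0.04] open 0.29 F [-0.24 -0.26 -0.31]
shift now-axes cm [-0.01 -0.11  0.22] in goal axes [-0.01 -0.11  0.22] turn deg [ 0.21  0.01 -0.04]
```

```bash

python3 -m crank '[[1,0,-0.05,0.15,0.1,0,0],[1,0,0,0.1,0,0,0],[1,0,0,0,0,0,0],[1,0,0,0,0,0,0]]'
python3 to.py .607 -.107 .038
```

```text
time: 8.6
eef_pos: [0.6074, -0.1069, 0.038]
tcp_rot: [0.756, 0.655, 0.0, 0.001]
contact_force: [0.1, -0.4, 2.2]
opening: 0.291
t 8.6 pos [ 0.61 -0.11  0.04] open 0.291 F [ 0.12 -0.38  2.19]
shift now-axes cm [-0.01 -0.04 -0.  ] in goal axes [-0.01 -0.04 -0.  ] turn deg [ 0.08  0.01 -0.04]
```

```bash

python3 -m crank '[[0.2,0,0,0,0,0,0],[0,0,0,0,0,0,0],[-0.1,0,0,0,0,0,0],[-0.1,0,0,0,0,0,0],[-0.1,0,0,0,0,0,0]]'
python3 -m crank '[[-0.1,0,0,-2,0,0,0],[-0.1,0,0,-4,0,0,0],[-0.1,0,0,-4,0,0,0],[-1,0,0,-4,0,0,0],[-1,0,0,0,0,0,0]]'
python3 to.py .4755 -.3276 .18
```

```text
time: 9.1
eef_pos: [0.6071, -0.1068, 0.0376]
tcp_rot: [0.756, 0.655, 0.0, 0.0]
contact_force: [-0.4, -1.3, 0.2]
opening: 0.549
time: 9.6
eef_pos: [0.611, -0.1081, 0.1858]
tcp_rot: [0.755, 0.655, 0.004, 0.006]
contact_force: [1.1, 0.5, 0.4]
opening: 0.869
t 9.6 pos [ 0.61 -0.11  0.19] open 0.869 F [1.08 0.52 0.43]
shift now-axes cm [-23.65 -10.31   0.49] in goal axes [-23.64 -10.32   0.58] turn deg [ 0.84  0.16 -0.03]
```

```bash

python3 -m crank '[[-1,-3.9,-1.65,0,0,0,0],[-1,-3.9,-1.65,0,0,0,0],[-1,-3.9,-1.65,0,0,0,0],[-1,-3.9,-1.65,0,0,0,0],[-1,-3.9,-1.65,0,0,0,0]]'
python3 -m crank '[[-1,-3.9,-1.65,0,0,0,0],[-1,0,0,0,0,0,0],[-1,0,0,0,0,0,0],[-1,0,0,0,0,0,0],[-1,0,0,0,0,0,0]]'
python3 - <<'E'
from fit import *
C={n:cam(n) for n in("top","side")}
cv2.imwrite("pics/t4.png",cv2.resize(C["top"]["color"][170:310,240:400,::-1],None,fx=4,fy=4))
cv2.imwrite("pics/s4.png",cv2.resize(C["side"]["color"][200:420,230:430,::-1],None,fx=2.7,fy=2.7))
E
python3 to.py .4755 -.3276 .18
```

```text
time: 10.1
eef_pos: [0.4965, -0.2892, 0.1769]
tcp_rot: [0.755, 0.655, 0.0, 0.0]
contact_force: [0.6, -0.9, -0.5]
opening: 0.996
time: 10.6
eef_pos: [0.4765, -0.3231, 0.1772]
tcp_rot: [0.755, 0.656, 0.0, 0.0]
contact_force: [-0.7, 0.3, -0.4]
opening: 0.998
t 10.7 pos [ 0.48 -0.32  0.18] open 1.0 F [-0.6   0.42  0.09]
shift now-axes cm [-0.44 -0.04 -0.25] in goal axes [-0.44 -0.04 -0.25] turn deg [ 0.04 -0.01  0.07]
```

View pics/t4.png

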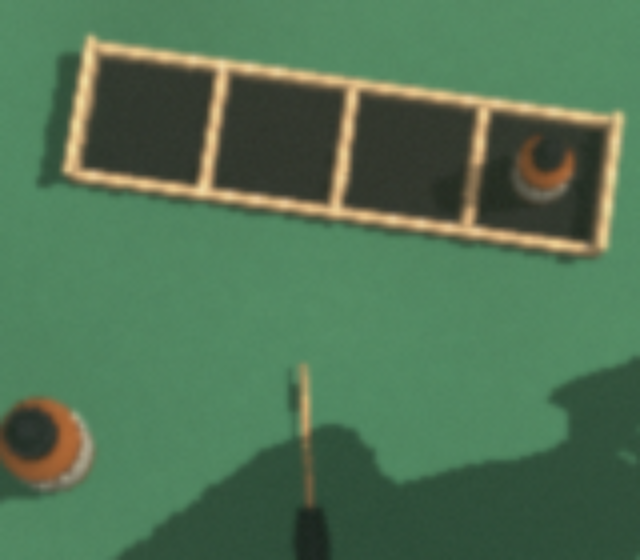

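View pics/s4.png

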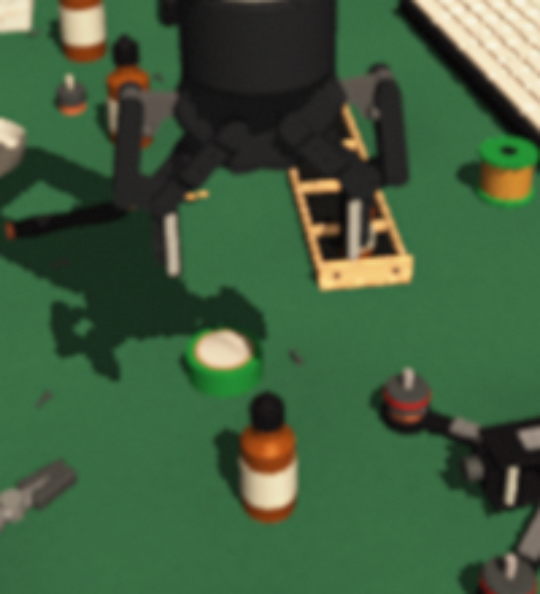

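```bash

python3 -m crank '[[-1,-0.4,0,3,0,0,0],[-1,0,0,3,0,0,0],[-1,0,0,3,0,0,0],[-1,0,0,2.5,0,0,0],[-1,0,0,1.8,0,0,0]]'
python3 -m crank '[[-1,0,0,0.2,0,0,0],[-1,0,0,0,0,0,0],[-1,0,0,0,0,0,0],[-1,0,0,0,0,0,0],[-1,0,0,0,0,0,0]]'
python3 to.py .4755 -.3276 .042
```

```text
time: 11.2
eef_pos: [0.4752, -0.3269, 0.0425]
tcp_rot: [0.755, 0.656, 0.0, -0.001]
contact_force: [0.1, -0.5, -0.1]
opening: 1.006
time: 11.7
eef_pos: [0.4761, -0.3289, 0.0439]
tcp_rot: [0.755, 0.655, 0.0, 0.001]
contact_force: [0.2, -1.2, -0.1]
opening: 0.995
t 11.7 pos [ 0.48 -0.33  0.04] open 0.995 F [ 0.19 -1.24 -0.09]
shift now-axes cm [ 0.12 -0.08  0.19] in goal axes [ 0.12 -0.08  0.19] turn deg [ 0.15  0.08 -0.04]
```

```bash

python3 -m crank '[[0,0.08,0,0.1,0,0,0],[0,0,0,0,0,0,0],[0.2,0,0,0,0,0,0],[0.4,0,0,0,0,0,0],[0.7,0,0,0,0,0,0]]' 25
python3 -m crank '[[1,0,0,0,0,0,0],[1,0,0,0,0,0,0],[1,0,0,0,0,0,0]]' 25
python3 to.py .6158 -.0438 .16
```

```text
time: 12.2
eef_pos: [0.4756, -0.3277, 0.0417]
tcp_rot: [0.756, 0.655, 0.0, 0.0]
contact_force: [-0.2, 0.3, 0.7]
opening: 0.358
time: 12.5
eef_pos: [0.4756, -0.3277, 0.0417]
tcp_rot: [0.756, 0.655, 0.0, 0.0]
contact_force: [-0.3, 0.7, 0.5]
opening: 0.364
t 12.5 pos [ 0.48 -0.33  0.04] open 0.364 F [-0.3   0.71  0.51]
shift now-axes cm [ 30.09   9.87 -11.83] in goal axes [ 30.08   9.88 -11.83] turn deg [ 0.06  0.01 -0.04]
```

```bash

python3 -m crank '[[1,0,0,-2,0,0,0],[1,0,0,-4,0,0,0],[1,0,0,-4,0,0,0],[1,2,0.7,-1.8,0,0,0],[1,4,1.3,0,0,0,0]]'
python3 -m crank '[[1,4.3,1.4,0,0,0,0],[1,4.3,1.4,0,0,0,0],[1,4.3,1.4,0,0,0,0],[1,4.3,1.4,0,0,0,0],[1,4,1.3,0,0,0,0]]'
python3 -m crank '[[1,2.9,1,0,0,0,0],[1,0,0,0,0,0,0],[1,0,0,0,0,0,0],[1,0,0,0,0,0,0],[1,0,0,0,0,0,0]]'
python3 to.py .6158 -.0438 .0477
```

```text
time: 13.0
eef_pos: [0.5055, -0.2739, 0.1642]
tcp_rot: [0.757, 0.654, 0.001, 0.005]
contact_force: [1.4, 0.1, -0.6]
opening: 0.361
time: 13.5
eef_pos: [0.6025, -0.0689, 0.1593]
tcp_rot: [0.755, 0.655, 0.0, 0.0]
contact_force: [0.7, -0.2, -0.6]
opening: 0.362
time: 14.0
eef_pos: [0.6156, -0.0448, 0.1595]
tcp_rot: [0.756, 0.654, 0.0, 0.0]
contact_force: [-0.5, -0.3, -0.7]
opening: 0.362
t 14.0 pos [ 0.62 -0.04  0.16] open 0.362 F [-0.46 -0.3  -0.68]
shift now-axes cm [ 0.11 -0.   11.18] in goal axes [ 0.11  0.   11.18] turn deg [ 0.02  0.01 -0.14]
```

```bash

python3 -m crank '[[1,0.1,0,3,0,0,0],[1,0,0,3,0,0,0],[1,0,0,2.5,0,0,0],[1,0,0,1.2,0,0,0],[1,0,0,0.6,0,0,0]]'
python3 -m crank '[[1,0,0,0.4,0,0,0],[1,0,0,0.2,0,0,0],[1,0,0,0,0,0,0],[1,0,0,0,0,0,0],[1,0,0,0,0,0,0]]'
python3 to.py .6158 -.0438 .0477
```

```text
time: 14.5
eef_pos: [0.6154, -0.0433, 0.0553]
tcp_rot: [0.756, 0.655, -0.0, -0.001]
contact_force: [0.2, 0.1, -0.4]
opening: 0.359
time: 15.0
eef_pos: [0.6169, -0.0427, 0.0515]
tcp_rot: [0.755, 0.655, 0.001, 0.001]
contact_force: [0.5, 0.0, -0.6]
opening: 0.359
t 15.0 pos [ 0.62 -0.04  0.05] open 0.359 F [ 0.46  0.04 -0.61]
shift now-axes cm [-0.12 -0.09  0.38] in goal axes [-0.12 -0.09  0.38] turn deg [ 0.13  0.01 -0.03]
```

```bash

python3 -m crank '[[1,-0.05,0,0.2,0,0,0],[1,0,0,0.1,0,0,0],[1,0,0,0,0,0,0],[1,0,0,0,0,0,0],[1,0,0,0,0,0,0]]'
python3 to.py .6158 -.0438 .0477
```

```text
time: 15.5
eef_pos: [0.6163, -0.0432, 0.0477]
tcp_rot: [0.756, 0.655, 0.0, 0.0]
contact_force: [-0.5, -0.4, 0.2]
opening: 0.358
t 15.5 pos [ 0.62 -0.04  0.05] open 0.358 F [-0.53 -0.44  0.22]
shift now-axes cm [-0.07 -0.04 -0.  ] in goal axes [-0.07 -0.04 -0.  ] turn deg [ 0.06  0.   -0.04]
```

Just at contact; release and go to bottle c.

```bash

python3 -m crank '[[1,0,0,0.03,0,0,0],[0.1,0,0,0,0,0,0],[-0.1,0,0,0,0,0,0],[-0.3,0,0,0,0,0,0],[-0.3,0,0,0,0,0,0]]'
python3 -m crank '[[-0.3,0,0,-2,0,0,0],[-0.3,0,0,-4,0,0,0],[-0.3,0,0,-4,0,0,0],[-1,0,0,-4,0,0,0],[-1,0,0,-2,0,0,0]]'
python3 to.py .4732 .1238 .21
```

```text
time: 16.0
eef_pos: [0.6162, -0.0432, 0.0473]
tcp_rot: [0.756, 0.655, 0.0, 0.0]
contact_force: [-0.1, 0.7, -0.6]
opening: 0.648
time: 16.5
eef_pos: [0.6178, -0.0435, 0.2122]
tcp_rot: [0.755, 0.655, 0.002, 0.003]
contact_force: [0.3, -0.5, -0.6]
opening: 0.958
t 16.5 pos [ 0.62 -0.04  0.21] open 0.958 F [ 0.29 -0.5  -0.57]
shift now-axes cm [ 14.51 -16.68   0.09] in goal axes [ 14.52 -16.67   0.22] turn deg [ 0.44  0.03 -0.03]
```

```bash

python3 -m crank '[[-1,2.9,-3.3,0,0,0,0],[-1,2.9,-3.3,0,0,0,0],[-1,2.9,-3.3,0,0,0,0],[-1,2.9,-3.3,0,0,0,0],[-1,2.9,-3.3,0,0,0,0]]'
python3 -m crank '[[-1,0,0,0,0,0,0],[-1,0,0,0,0,0,0],[-1,0,0,0,0,0,0],[-1,0,0,0,0,0,0],[-1,0,0,0,0,0,0]]'
python3 - <<'E'
from fit import *
C={n:cam(n) for n in("top","side")}
cv2.imwrite("pics/t5.png",cv2.resize(C["top"]["color"][170:310,200:400,::-1],None,fx=4,fy=4))
cv2.imwrite("pics/s5.png",cv2.resize(C["side"]["color"][150:370,200:400,::-1],None,fx=2.7,fy=2.7))
E
python3 to.py .4732 .1238 .084
```

```text
time: 17.0
eef_pos: [0.472, 0.1248, 0.2072]
tcp_rot: [0.756, 0.655, 0.0, 0.0]
contact_force: [0.2, 0.1, -0.1]
opening: 0.997
time: 17.5
eef_pos: [0.474, 0.1229, 0.2072]
tcp_rot: [0.756, 0.655, 0.0, 0.0]
contact_force: [-1.1, 0.4, 0.9]
opening: 0.999
t 17.6 pos [0.47 0.12 0.21] open 0.998 F [0.71 0.35 0.47]
shift now-axes cm [ 0.06 -0.08 12.31] in goal axes [ 0.06 -0.07 12.31] turn deg [ 0.04  0.   -0.11]
```

View pics/t5.png

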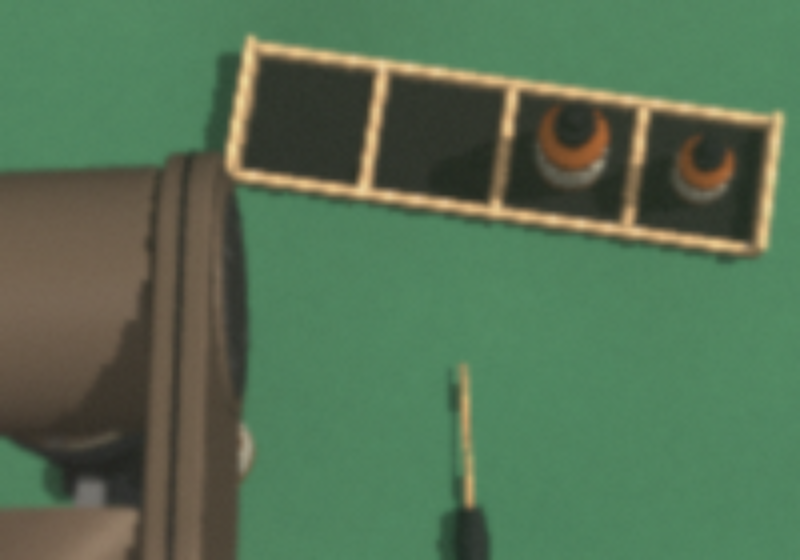

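View pics/s5.png

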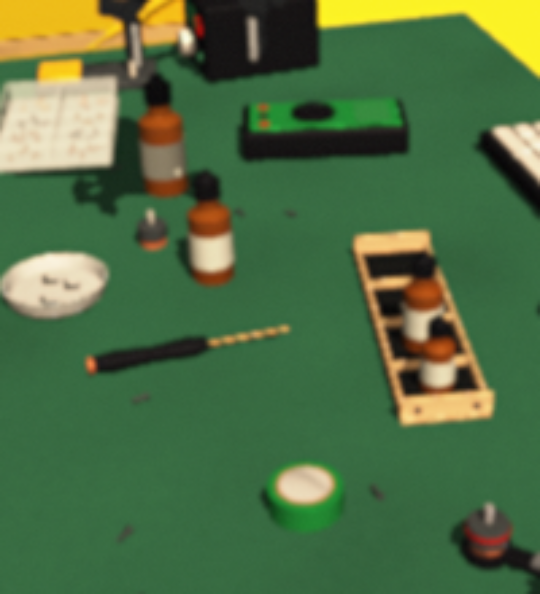

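```bash

python3 -m crank '[[-1,0.05,-0.08,3.5,0,0,0],[-1,0,0,3.5,0,0,0],[-1,0,0,3,0,0,0],[-1,0,0,2.5,0,0,0],[-1,0,0,1,0,0,0]]'
python3 -m crank '[[-1,0,0,0.7,0,0,0],[-1,0,0,0.6,0,0,0],[-1,0,0,0,0,0,0],[-1,0,0,0,0,0,0],[-1,0,0,0,0,0,0]]'
python3 to.py .4732 .1238 .056
```

```text
time: 18.1
eef_pos: [0.471, 0.1239, 0.0694]
tcp_rot: [0.756, 0.655, -0.002, -0.001]
contact_force: [-0.4, 0.4, -0.1]
opening: 0.998
time: 18.6
eef_pos: [0.4735, 0.1244, 0.0602]
tcp_rot: [0.755, 0.655, 0.001, 0.001]
contact_force: [0.2, 0.0, 0.4]
opening: 1.002
t 18.6 pos [0.47 0.12 0.06] open 1.002 F [0.15 0.03 0.44]
shift now-axes cm [-0.07 -0.02  0.42] in goal axes [-0.07 -0.02  0.42] turn deg [ 0.16 -0.02 -0.03]
```

```bash

python3 -m crank '[[-1,-0.05,0,0.2,0,0,0],[-0.3,0,0,0.1,0,0,0],[-0.2,0,0,0,0,0,0],[0,0,0,0,0,0,0],[0.2,0,0,0,0,0,0]]' 30
python3 -m crank '[[0.5,0,0,0,0,0,0],[1,0,0,0,0,0,0],[1,0,0,0,0,0,0],[1,0,0,0,0,0,0]]' 30
python3 to.py .6249 .0195 .17
```

```text
time: 19.1
eef_pos: [0.4729, 0.1239, 0.0564]
tcp_rot: [0.755, 0.655, 0.0, 0.0]
contact_force: [-0.1, -0.4, 0.0]
opening: 0.439
time: 19.5
eef_pos: [0.4728, 0.1238, 0.0564]
tcp_rot: [0.756, 0.655, 0.0, 0.0]
contact_force: [-0.5, -0.2, 1.6]
opening: 0.432
t 19.5 pos [0.47 0.12 0.06] open 0.432 F [-0.52 -0.18  1.6 ]
shift now-axes cm [ -8.17  16.54 -11.34] in goal axes [ -8.19  16.52 -11.36] turn deg [ 0.07 -0.   -0.04]
```

```bash

python3 -m crank '[[1,0,0,-2,0,0,0],[1,0,0,-4,0,0,0],[1,0,0,-4,0,0,0],[1,-1,2,-1.3,0,0,0],[1,-1.8,3.6,0,0,0,0]]'
python3 -m crank '[[1,-1.8,3.8,0,0,0,0],[1,-1.8,3.6,0,0,0,0],[1,-1.2,2.5,0,0,0,0],[1,-0.6,1,0,0,0,0],[1,0,0,0,0,0,0]]'
python3 -m crank '[[1,0,0,2,0,0,0],[1,0,0,2,0,0,0],[1,0,0,2,0,0,0],[1,0,0,0,0,0,0],[1,0,0,0,0,0,0]]'
python3 to.py .6249 .0195 .0624
```

```text
time: 20.0
eef_pos: [0.5248, 0.0891, 0.1722]
tcp_rot: [0.755, 0.656, 0.002, 0.002]
contact_force: [1.7, -0.1, -0.4]
opening: 0.434
time: 20.5
eef_pos: [0.6244, 0.0185, 0.1684]
tcp_rot: [0.756, 0.655, -0.0, -0.0]
contact_force: [0.3, -0.1, -0.9]
opening: 0.434
time: 21.0
eef_pos: [0.6232, 0.0203, 0.1091]
tcp_rot: [0.755, 0.655, -0.0, -0.0]
contact_force: [0.5, -0.6, -0.0]
opening: 0.431
t 21.0 pos [0.62 0.02 0.11] open 0.431 F [ 0.49 -0.58 -0.03]
shift now-axes cm [-0.05  0.18  4.67] in goal axes [-0.05  0.18  4.67] turn deg [-0.05 -0.01  0.01]
```

```bash

python3 -m crank '[[1,0,0.1,1.5,0,0,0],[1,0,0,1.2,0,0,0],[1,0,0,0.8,0,0,0],[1,0,0,0.5,0,0,0],[1,0,0,0.3,0,0,0]]'
python3 -m crank '[[1,0,0,0,0,0,0],[1,0,0,0,0,0,0],[1,0,0,0,0,0,0]]'
python3 to.py .6249 .0195 .0624
```

```text
time: 21.5
eef_pos: [0.625, 0.0192, 0.0654]
tcp_rot: [0.756, 0.655, -0.0, -0.0]
contact_force: [1.0, -0.4, 0.2]
opening: 0.428
time: 21.8
eef_pos: [0.6258, 0.0191, 0.0669]
tcp_rot: [0.756, 0.655, 0.001, 0.001]
contact_force: [-0.6, 0.2, 0.2]
opening: 0.433
t 21.8 pos [0.63 0.02 0.07] open 0.433 F [-0.63  0.24  0.19]
shift now-axes cm [ 0.03 -0.1   0.45] in goal axes [ 0.03 -0.09  0.45] turn deg [ 0.11 -0.   -0.04]
```

```bash

python3 -m crank '[[1,0,0,0.2,0,0,0],[1,0,0,0.13,0,0,0],[1,0,0,0,0,0,0],[1,0,0,0,0,0,0],[1,0,0,0,0,0,0]]'
python3 to.py .6249 .0195 .0624
```

```text
time: 22.3
eef_pos: [0.6254, 0.0192, 0.0631]
tcp_rot: [0.755, 0.655, 0.0, 0.0]
contact_force: [-0.4, -0.1, -0.2]
opening: 0.433
t 22.3 pos [0.63 0.02 0.06] open 0.433 F [-0.36 -0.13 -0.19]
shift now-axes cm [ 0.03 -0.05  0.07] in goal axes [ 0.03 -0.05  0.07] turn deg [ 0.05  0.   -0.04]
```

```bash

python3 -m crank '[[1,0,0,0.08,0,0,0],[1,0,0,0,0,0,0],[0.0,0,0,0,0,0,0],[-0.2,0,0,0,0,0,0],[-0.4,0,0,0,0,0,0]]'
python3 -m crank '[[-0.4,0,0,0,0,0,0],[-0.4,0,0,0,0,0,0]]'
python3 -m crank '[[-0.4,0,0,-2,0,0,0],[-0.4,0,0,-4,0,0,0],[-0.4,0,0,-4,0,0,0],[-1,0,0,-4,0,0,0],[-1,0,0,-3,0,0,0]]'
python3 to.py .458 .3187 .233
```

```text
time: 22.8
eef_pos: [0.6255, 0.0192, 0.0624]
tcp_rot: [0.756, 0.655, 0.0, 0.0]
contact_force: [-0.2, -0.1, -0.4]
opening: 0.698
time: 23.0
eef_pos: [0.6254, 0.0192, 0.0623]
tcp_rot: [0.756, 0.655, 0.0, 0.0]
contact_force: [0.5, 0.7, -0.0]
opening: 0.698
time: 23.5
eef_pos: [0.6259, 0.0191, 0.2356]
tcp_rot: [0.755, 0.655, 0.001, 0.002]
contact_force: [1.1, 1.1, 0.0]
opening: 0.994
t 23.5 pos [0.63 0.02 0.24] open 0.994 F [1.14 1.09 0.03]
shift now-axes cm [ 27.28 -20.86   0.17] in goal axes [ 27.29 -20.84   0.26] turn deg [ 0.25 -0.   -0.04]
```

```bash

python3 -m crank '[[-1,3.9,-2.97,0,0,0,0],[-1,3.9,-2.97,0,0,0,0],[-1,3.9,-2.97,0,0,0,0],[-1,3.9,-2.97,0,0,0,0],[-1,3.9,-2.97,0,0,0,0]]'
python3 -m crank '[[-1,3.9,-2.97,0,0,0,0],[-1,3.9,-2.97,0,0,0,0],[-1,0,0,0,0,0,0],[-1,0,0,0,0,0,0],[-1,0,0,0,0,0,0]]'
python3 - <<'E'
from fit import *
C={n:cam(n) for n in("top","side")}
cv2.imwrite("pics/t6.png",cv2.resize(C["top"]["color"][170:310,200:400,::-1],None,fx=4,fy=4))
cv2.imwrite("pics/s6.png",cv2.resize(C["side"]["color"][150:370,200:400,::-1],None,fx=2.7,fy=2.7))
E
python3 to.py .458 .3187 .076
```

```text
time: 24.0
eef_pos: [0.5046, 0.2347, 0.2323]
tcp_rot: [0.756, 0.655, 0.001, 0.0]
contact_force: [1.0, 0.7, -0.4]
opening: 1.005
time: 24.5
eef_pos: [0.4585, 0.3182, 0.2321]
tcp_rot: [0.756, 0.655, 0.0, 0.001]
contact_force: [0.0, -0.4, 0.7]
opening: 0.999
t 24.6 pos [0.46 0.32 0.23] open 0.999 F [ 0.15  0.05 -0.19]
shift now-axes cm [ 0.09 -0.12 15.6 ] in goal axes [ 0.09 -0.1  15.6 ] turn deg [ 0.06  0.01 -0.16]
```

View pics/t6.png

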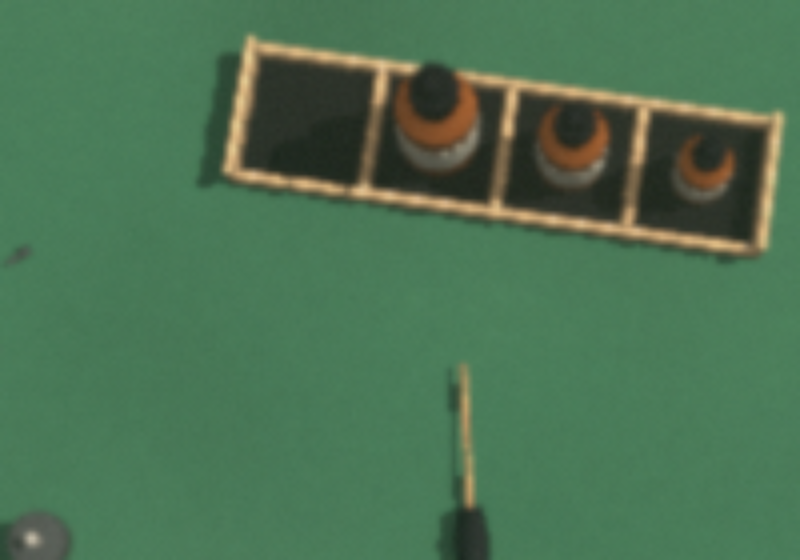

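View pics/s6.png

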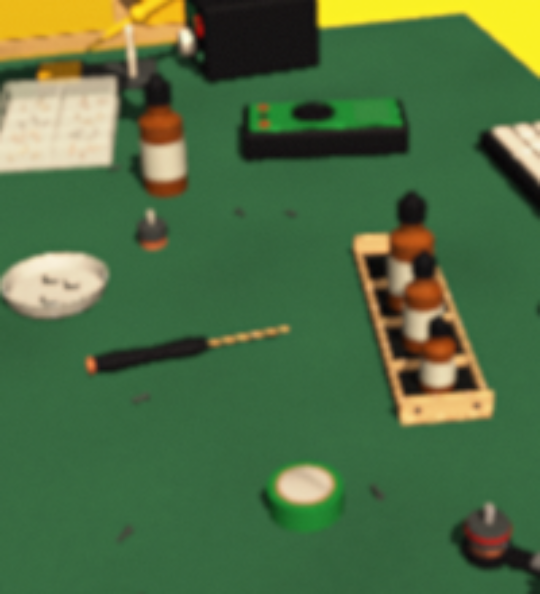

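```bash

python3 -m crank '[[-1,0.07,-0.1,3.5,0,0,0],[-1,0,0,3.5,0,0,0],[-1,0,0,3,0,0,0],[-1,0,0,2.5,0,0,0],[-1,0,0,1.4,0,0,0]]'
python3 -m crank '[[-1,0,0,0.9,0,0,0],[-1,0,0,0.4,0,0,0],[-1,0,0,0,0,0,0],[-1,0,0,0,0,0,0],[-1,0,0,0,0,0,0]]'
python3 to.py .458 .3187 .076
```

```text
time: 25.1
eef_pos: [0.4568, 0.3179, 0.0905]
tcp_rot: [0.756, 0.654, -0.002, -0.0]
contact_force: [-0.1, 0.2, -0.4]
opening: 1.002
time: 25.6
eef_pos: [0.4581, 0.3201, 0.0813]
tcp_rot: [0.755, 0.655, 0.001, 0.001]
contact_force: [-0.1, -0.3, 0.5]
opening: 0.998
t 25.6 pos [0.46 0.32 0.08] open 0.998 F [-0.11 -0.35  0.45]
shift now-axes cm [-0.14  0.01  0.53] in goal axes [-0.14  0.01  0.53] turn deg [ 0.16 -0.07 -0.03]
```

```bash

python3 -m crank '[[-1,-0.08,0,0.25,0,0,0],[-0.3,0,0,0.1,0,0,0],[-0.3,0,0,0,0,0,0],[-0.2,0,0,0,0,0,0],[0,0,0,0,0,0,0]]' 40
python3 -m crank '[[0.3,0,0,0,0,0,0],[1,0,0,0,0,0,0],[1,0,0,0,0,0,0],[1,0,0,0,0,0,0]]' 40
python3 to.py .6339 .0829 .19
```

```text
time: 26.1
eef_pos: [0.4575, 0.319, 0.0769]
tcp_rot: [0.755, 0.655, 0.001, 0.0]
contact_force: [0.3, -0.7, -0.0]
opening: 0.505
time: 26.5
eef_pos: [0.4575, 0.319, 0.077]
tcp_rot: [0.755, 0.655, 0.001, 0.0]
contact_force: [-0.3, 0.0, 2.5]
opening: 0.496
t 26.5 pos [0.46 0.32 0.08] open 0.496 F [-0.28  0.02  2.47]
shift now-axes cm [-20.87  20.82 -11.28] in goal axes [-20.89  20.79 -11.3 ] turn deg [ 0.08 -0.02 -0.04]
```

```bash

python3 -m crank '[[1,0,0,-2,0,0,0],[1,0,0,-3.5,0,0,0],[1,0,0,-3.5,0,0,0],[1,-1.2,1.2,-1,0,0,0],[1,-2.5,2.5,0,0,0,0]]'
python3 -m crank '[[1,-3,3,0,0,0,0],[1,-3.2,3.2,0,0,0,0],[1,-3.2,3.2,0,0,0,0],[1,-3,3,0,0,0,0],[1,-2.5,2.5,0,0,0,0]]'
python3 -m crank '[[1,-1.5,1.5,0,0,0,0],[1,-0.7,0.6,0,0,0,0],[1,0,0,0,0,0,0],[1,0,0,0,0,0,0],[1,0,0,0,0,0,0]]'
python3 to.py .6339 .0829 .083
python3 - <<'E'
from h import *
c=cam("side");cv2.imwrite("pics/s7.png",cv2.resize(c["color"][120:340,250:450,::-1],None,fx=2.7,fy=2.7))
E
```

```text
time: 27.0
eef_pos: [0.4887, 0.2784, 0.1788]
tcp_rot: [0.754, 0.656, 0.002, 0.001]
contact_force: [-0.1, -0.5, -1.2]
opening: 0.497
time: 27.5
eef_pos: [0.6154, 0.1064, 0.1754]
tcp_rot: [0.756, 0.655, -0.0, -0.0]
contact_force: [0.8, 0.2, -1.4]
opening: 0.496
time: 28.0
eef_pos: [0.6317, 0.0852, 0.1766]
tcp_rot: [0.755, 0.656, 0.0, -0.0]
contact_force: [0.4, 0.4, -0.8]
opening: 0.492
t 28.0 pos [0.63 0.09 0.18] open 0.492 F [ 0.36  0.43 -0.78]
shift now-axes cm [-0.2   0.25  9.36] in goal axes [-0.2   0.25  9.36] turn deg [-0.   -0.01  0.06]
```

View pics/s7.png

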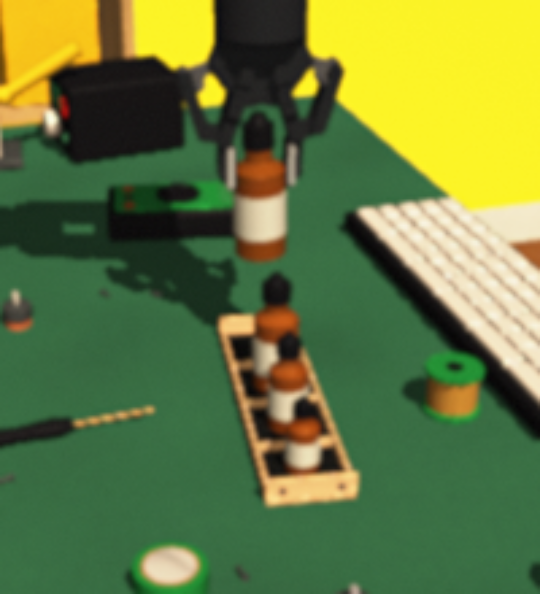

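```bash

python3 -m crank '[[1,-0.15,0.2,2.2,0,0,0],[1,0,0,2.2,0,0,0],[1,0,0,2,0,0,0],[1,0,0,1.3,0,0,0],[1,0,0,0.7,0,0,0]]'
python3 -m crank '[[1,0,0,0.4,0,0,0],[1,0,0,0.2,0,0,0],[1,0,0,0,0,0,0],[1,0,0,0,0,0,0],[1,0,0,0,0,0,0]]'
python3 to.py .6339 .0829 .083
```

```text
time: 28.55
eef_pos: [0.6334, 0.0827, 0.0913]
tcp_rot: [0.755, 0.655, -0.0, -0.0]
contact_force: [-0.2, 0.1, -1.0]
opening: 0.5
time: 29.05
eef_pos: [0.6349, 0.0819, 0.0876]
tcp_rot: [0.756, 0.655, 0.001, 0.001]
contact_force: [-1.0, -0.1, -1.4]
opening: 0.5
t 29.05 pos [0.63 0.08 0.09] open 0.5 F [-1.01 -0.06 -1.42]
shift now-axes cm [ 0.09 -0.12  0.46] in goal axes [ 0.09 -0.12  0.46] turn deg [ 0.13 -0.01 -0.05]
```

```bash

python3 -m crank '[[1,0,0,0.2,0,0,0],[1,0,0,0.13,0,0,0],[1,0,0,0,0,0,0],[1,0,0,0,0,0,0],[1,0,0,0,0,0,0]]'
python3 to.py .6339 .0829 .083
```

```text
time: 29.55
eef_pos: [0.6344, 0.0819, 0.0834]
tcp_rot: [0.755, 0.655, 0.0, 0.0]
contact_force: [1.1, -0.2, -0.5]
opening: 0.496
t 29.55 pos [0.63 0.08 0.08] open 0.496 F [ 1.07 -0.16 -0.55]
shift now-axes cm [ 0.09 -0.07  0.04] in goal axes [ 0.09 -0.07  0.04] turn deg [ 0.05  0.   -0.04]
```

```bash

python3 -m crank '[[1,0,0,0.05,0,0,0],[1,0,0,0,0,0,0],[-0.2,0,0,0,0,0,0],[-0.4,0,0,0,0,0,0],[-0.5,0,0,0,0,0,0]]'
python3 -m crank '[[-0.5,0,0,0,0,0,0],[-0.5,0,0,0,0,0,0]]'
python3 -m crank '[[-0.5,0,0,-2,0,0,0],[-0.5,0,0,-4,0,0,0],[-0.5,0,0,-4,0,0,0],[-0.5,0,0,-4,0,0,0],[-0.5,0,0,-3,0,0,0]]'
python3 -m crank '[[-0.5,4,-2.5,0,0,0,0],[-0.5,4,-2.5,0,0,0,0],[-0.5,4,-2.5,0,0,0,0],[-0.5,4,-2.5,0,0,0,0],[-0.5,4,-2.5,0,0,0,0]]'
python3 -m crank '[[-0.5,4,-2,0,0,0,0],[-0.5,0,0,0,0,0,0],[-0.5,0,0,0,0,0,0],[-0.5,0,0,0,0,0,0],[-0.5,0,0,0,0,0,0]]'
python3 - <<'E'
from fit import *
C={n:cam(n) for n in("top","side")}
for k,v in dict(a=(.607,-.107),b=(.616,-.0435),c=(.6252,.0193),d=(.634,.082)).items():
    for n in C: C[n][k]=sil(C[n],k,*v,.006)
    print(k,[atz(C[n],place_of("bottle_"+k,n)[0]["location"],.006).round(3) for n in C][:0])
for n,(r,q) in dict(top=(slice(120,310),slice(230,560)),side=(slice(170,420),slice(230,560))).items():
    o=cv2.resize(C[n]["color"][:,:,::-1],None,fx=3,fy=3,interpolation=2)
    for k in "abcd":
        cs,_=cv2.findContours((cv2.resize(C[n][k],None,fx=3,fy=3)>.5).astype(np.uint8),cv2.RETR_LIST,2); cv2.drawContours(o,cs,-1,(255,0,255),1)
    o=o[r.start*3:r.stop*3,q.start*3:q.stop*3]; cv2.imwrite(f"pics/f_{n}.png",cv2.resize(o,None,fx=.8,fy=.8,interpolation=3))
print([(q["p"],atz(C["top"],q["location"],0)[0]) for q in place_of("drone","top")[:1]])
E
```

```text
time: 30.05
eef_pos: [0.6347, 0.0819, 0.0833]
tcp_rot: [0.755, 0.655, 0.001, 0.001]
contact_force: [0.7, -0.8, -1.0]
opening: 0.75
time: 30.25
eef_pos: [0.6345, 0.0819, 0.0831]
tcp_rot: [0.755, 0.655, 0.0, 0.0]
contact_force: [-0.3, 0.2, -0.5]
opening: 0.749
time: 30.75
eef_pos: [0.6349, 0.082, 0.2564]
tcp_rot: [0.755, 0.655, 0.002, 0.002]
contact_force: [0.3, -0.8, -0.8]
opening: 0.746
time: 31.25
eef_pos: [0.5379, 0.2991, 0.2531]
tcp_rot: [0.756, 0.655, 0.001, 0.0]
contact_force: [0.9, 0.1, 0.4]
opening: 0.751
time: 31.75
eef_pos: [0.5254, 0.3388, 0.2528]
tcp_rot: [0.756, 0.654, 0.0, 0.0]
contact_force: [0.5, 0.2, -0.3]
opening: 0.748
a []
b []
c []
d []
[(0.77, array([ 0.6533732, -0.3628721,  0.       ]))]
```

View pics/f_top.png

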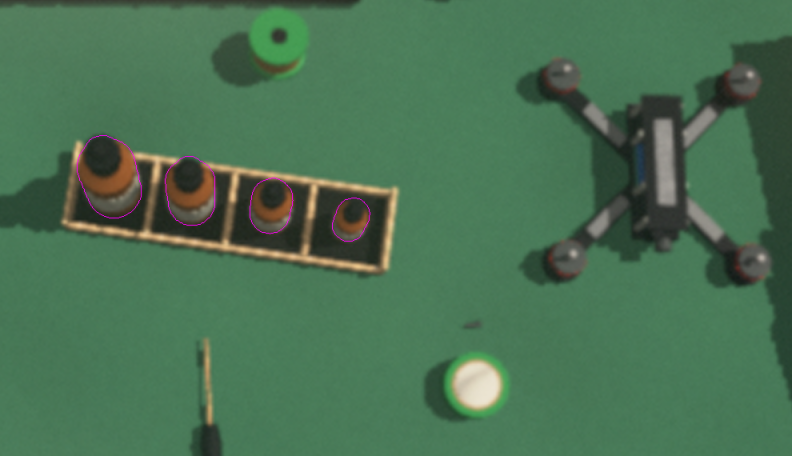

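View pics/f_side.png

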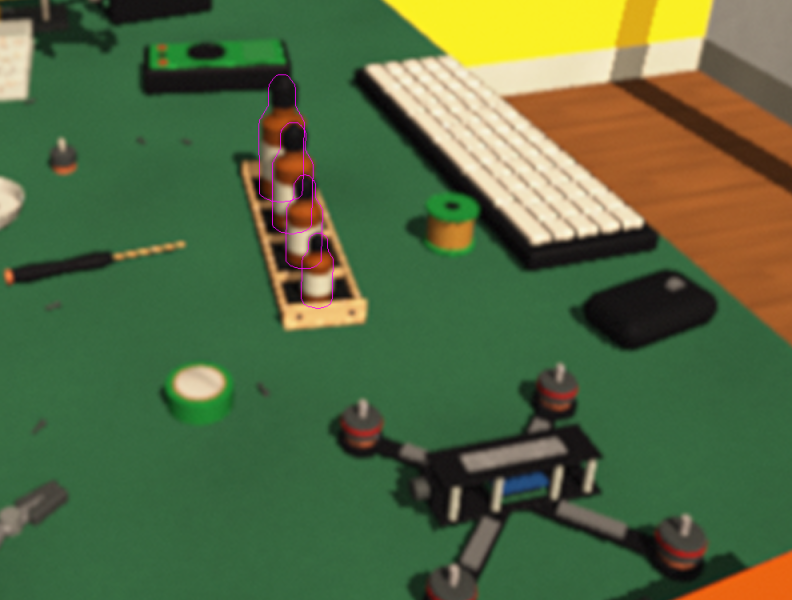

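All four bottles line up with the upright model outlines on their bay floors, in the right order, and the drone looks unmoved.

```bash
python3 -c "
from plant import *
print(get_state()['time']); print(sign_off())"
```

```text
32.3
the job is handed in; nothing more can be done
None
```

All four bottles are standing in the rack, one per bay: a (shortest) in bay 4 next to the drone, then b in bay 3, c in bay 2 and d (tallest) in bay 1. I handed the job in at 32.3 s.

- **Bottles:** in the last top and side pictures, upright outlines of each bottle, drawn on its bay floor, match what both cameras show. The gripper was empty and well clear.
- **Drone:** the top camera puts it at (0.653, −0.363), against (0.654, −0.361) at the start. That 2 mm difference is within measurement error, and the arm never came near it.
- **Forces:** contact forces read at the end of each move stayed below about 3 N. I did not watch the force between those readings.
- **Checks that disagreed:** my rack fit from the top camera alone missed, converging on the wrong angle. The side view and the two views combined agreed, and their overlay matched the picture, so I used the combined fit. The automatic bottle finder could not tell sizes apart, so I identified the bottles by fitting their outlines. By that fit score alone, a matched size b slightly better than its own. Its outline overlay and the gripper width of about 25 mm confirmed it as a.

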